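# Third hand at the face-frame jig: hold the rail tight to the stile for screwing

### The job

I am about to screw this small face frame together: take the short oak rail with the pocket holes, lay it in the assembly jig with the pocket holes facing up, flat on the board, snug along the low end fence and with its end butted square against the edge of the clamped stile. Press it endways against the stile with a steady push of about 12 N (a bit more than a kilo's weight), never hard enough to bruise the wood (40 N), and once the push has been steady for a couple of seconds, finish while still holding it there with the gripper, push and all, so I can drive the screws. Leave everything else on the bench where it is.

Things in the scene. Friction and masses are not known exactly. Their poses are not given: they have to be found in the camera images.
- rail: The rail: loose brown oak strip 200 long (its y) x 45 wide (its x) x 19 thick, 80 to 165 g, two blackish oval pocket holes in the upper face near each end; both ends alike. Origin: centre of its underside. Starts flat on the bench, holes up, right of the jig, its length within 20 degrees of world y; rail and spare strip may swap places.
- jig: Jig fixed to the bench: white-faced board 300 (x) x 305 (y) x 18, origin centre of underside. Along its +y edge a pale wood side fence 60 wide, 19 high, with two closed toggle clamps (red handles; jig y > 0.055, up to 45 above it). At its +x edge a low end fence, 12 high, inner face at jig x 0.110, only from jig y -0.0325 to 0.0925; past that, open board beside the rail for the fingers.
- stile: The stile: oak strip 255 (x) x 45 (y) x 19, held immovable by the clamps on the board against both fences. Origin on the centreline of its underside at jig (0, 0.070, 0.018). The rail butts against its edge at jig y 0.0475. It is stiff: the push grows some 5 to 30 N per mm of further commanded travel. Bearing down or sideways on board or end fence costs push by friction.
- seat (a point): Where the rail's origin comes when fully home: jig (0.0875, -0.0525, 0.018), on the board's top; axes as the jig's. The rail lies along its y; +y presses into the stile, +x goes towards the end fence. Home, the rail covers seat y -0.100 to 0.100; the end fence stands beside its part at seat y > 0.020 only.
- spare: Bystander: plain oak strip 160 x 45 x 19 without pocket holes (origin centre of underside), on the bench in the other place right of the jig.
- tape: Bystander: lime tape measure 80 x 40 x 70 high, standing on the jig's board, near jig (-0.105, -0.085). Origin centre of underside.
- pencil: Bystander: flat red carpenter's pencil 175 x 15 x 8 lying on the jig's board along the jig's y, near jig (-0.035, -0.055). Origin centre of underside.
- driver: Bystander: lime and black drill driver lying on its side, 230 x 215 x 62 high, left of the jig. Origin under its gearbox.
- screws: Bystander: grey open tub of screws 85 x 120 x 45 high, at the back. Origin centre of underside.
- glue: Bystander: yellow glue bottle, 62 across, 192 high, standing at the back. Origin centre of underside.
- square: Bystander: aluminium rafter square, 180 x 165 x 24 high, at the back right. Origin under its thick edge.
Things that resemble listed ones, but are neither listed nor needed, are in the scene too. Leave any yellow look-alike of the rail alone.

How it is judged:
On the way:
1. the rail lies home in the jig and the gripper has pressed it against the stile with 6 to 20 N for two seconds without a break (x of rail in the frame of seat between -0.003 and 0.003 m and y of rail in the frame of seat between -0.003 and 0.003 m and z of rail in the frame of seat between -0.003 and 0.003 m and angle between the y axis of rail and the y axis of jig, either way round below 0.025 rad and angle between rail's own z axis and vertical below 0.03 rad and contact force between rail and stile between 6 and 20 N and contact force between the fingers and rail above 2 N and linear speed of rail below 0.01 m/s), for 2 s.
At the end, for the whole second after the job is handed in: Still held at the end: the rail is flat on the jig's board, pocket holes up, within 3 mm of its home place along the end fence and against the stile, square to the stile within 0.025 rad, at rest (under 10 mm/s), the fingers touching it (over 2 N), and pressed against the stile with 6 to 20 N (all of step 1); the arm keeps its last pose, push and grip.
It fails at once if the rail is pressed against the stile with more than 40 N (contact force between rail and stile above 40 N).
It fails at once if another thing on the bench is moved by more than 15 mm (distance of any of spare, tape, pencil, driver, screws, glue, square from where it was at the start of the episode above 0.015 m).
It also fails if it takes over 69 s, if anything falls off the work surface, if the arm or the gripper's body presses on something with over 40 N, if the wrist force passes 120 N, or if a joint passes its speed limit or range.

### The arm

A 7-joint arm with a two-finger parallel gripper is mounted at the origin on the work surface. World frame = base frame: x ahead of the robot, y to its left, z up, the work surface at z = 0. Lengths are in m, angles in rad, forces in N, time in s.
With the tool pointing down it reaches from about 0.4 to 0.875 m from the base axis. Payload 6.5 kg.
Tool frame: the origin (TCP) lies midway between the tips of the shut fingers; the grasp point (between the pads) lies 19 mm behind it (bot.pinch_z is the distance from the TCP to the grasp point, in m); z points along the fingers, y is the line along which they close (so a half turn about z gives the same grasp; the last joint's range is limited). The gripper opens to 85 mm and grips with 20 to 120 N. Pads are 22 mm wide; open, the fingers measure 114 mm over their backs; the gripper's body (76 mm by 85 mm) begins 54 mm behind the grasp point. The pads swing forward as they close: fully open they stand 13 mm farther back than shut.
Start: joints at [1.274, 0.536, -0.004, 1.538, 0.003, 1.067, -0.071], TCP at [0.149, -0.633, 0.231] pointing down, gripper open.
Joint ranges: [-2.7, 2.7], [-0.37, 2.16], [-1.27, 1.26], [0.24, 2.4], [-1.31, 4.45], [0.19, 1.91], [-2.76, 2.76]. Speed limits (rad/s): [2.39, 2.39, 3.14, 3.14, 3.14, 3.14, 3.14].

### API

Orientations are given as a unit quaternion [x, y, z, w].
In Python, from cell import sensors, imaging, job, bot gives the robot as it stands. The module is installed in compiled form; this text tells all that it offers.
- The arm moves only by the shell command python3 -m creep 'ROWS' [FORCE]. ROWS is JSON, a list that holds one entry, the list of rows, each a list of 7 numbers: the shift along the tool's x, y, z in m, then the turn, a rotation vector about the tool's x, y, z in degrees, then the finger opening in m, from 0 to 0.0854. A call has 1 to 10 rows; each row shifts and turns the commanded pose from where the row before left it, along the tool's axes as they then stand; what a row does not reach is not made up. A row lasts 1/10 s, in which the tool goes at most 50 mm and 8.59 degrees, less where a joint would pass 70% of its speed; a pose out of reach is approached as far as the arm can. A call with a gripper value outside its range is refused whole. The fingers move at their own pace and stop on an object; FORCE is the grip in N (left out, the last holds). Time passes only in rows, so rows that do not move let the fingers close. It gives the time, the measured TCP pose, the force, the opening and the grip force at its end, in the units of the state.
- sensors.observe(): the state, without advancing time (a new reading comes with each control period).
- imaging.get_image(name): name is "scene" or "side" or "wrist"; returns a dict with "color" (480x640x3 uint8, red, green, blue), "depth" (480x640 float32, m along the optical axis (not along the pixel's ray), 0 where there is no reading), "fx", "fy", "cx", "cy" (pixels), "rvec" (rotation vector, rad) and "tvec" (3), from world to camera coordinates, as OpenCV has them; the wrist camera has in their place "T_tool_cam" (4x4, takes a point from camera to tool coordinates, whose origin is the TCP and whose axes are the flange's). Camera axes: x right, y down, z forward; pixel columns grow to the right and rows downward; lengths in m; the calibration is good to about 2 mm. A picture is of the moment at which its call begins: read the wrist's pose just before it.
- job.job_done(): hands the job in; it is judged then, once.
Trained networks look in a picture, given as the dict that the camera call returned (one of the last four; its "shot" number tells which), for a name from the list of things; names that differ only in an ending like _2 or _b are one class to them, and where a whole thing is asked for, a point or a joint stands for the part that bears it (a point fixed in the world has none). Each returns a list of dicts, best first, with "conf" (0 to 1); they miss things now and then, are a little off and sometimes report something else, mostly with a low value. They report only what shows in the picture. A call takes as long as a camera call. They do not tell look-alikes from the thing itself.
- imaging.search_frame(picture, thing): "point" ([column, row] in pixels, amid what is visible of it).
The state is a dict: "time_s": time; "joint_pos": joint angles; "joint_vel": joint speeds; "joint_torque": joint torques, N m; "tool_pos": TCP position; "ee_rot": TCP orientation; "contact_force": force on the tool from outside, world axes, zero at the start; "torque": the same for the moment, N m; "grip_width": opening from 0.0 (shut) to 1.0 (fully open); "gripper_force": force on a finger pad.
Only numpy, scipy, OpenCV 4.12 (cv2) and the standard library are available. Lean on these libraries where they do the work, as an engineer would, in place of code of your own. Each camera call takes 0.05 s, during which the arm holds its last target. There are 200 camera calls.

## Working session

There is one attempt and no reset: what is moved stays moved. The work goes in short steps, Python scripts to look and compute and a shell command to move; the robot and the scene stay as the last step left them, time stands still between calls to the robot, and variables do not carry over. Pictures are saved under pics/ and viewed, at most 10 in all, crops included, and the job is handed in when it is done.

```bash
mkdir -p pics; cat > h.py <<'E'
import numpy as np, cv2
from scipy.spatial.transform import Rotation as R
from cell import sensors, imaging, job, bot
def pts(im, T=None):
    """world xyz for every pixel"""
    d=im["depth"].astype(float); v,u=np.mgrid[:480,:640]
    c=np.stack([(u-im["cx"])/im["fx"]*d,(v-im["cy"])/im["fy"]*d,d],-1)
    if "rvec" in im:
        M=R.from_rotvec(np.ravel(im["rvec"])).as_matrix(); return (c-np.ravel(im["tvec"]))@M
    s=T; A=np.array(im["T_tool_cam"]); c=c@A[:3,:3].T+A[:3,3]
    return c@R.from_quat(s["ee_rot"]).as_matrix().T+np.array(s["tool_pos"])
def save(n,c): cv2.imwrite("pics/"+n+".png",cv2.cvtColor(c,cv2.COLOR_RGB2BGR))
E
python3 - <<'E'
from h import *
s=sensors.observe(); print(s["time_s"],s["tool_pos"],s["ee_rot"],s["contact_force"],s["grip_width"])
im=imaging.get_image("scene"); P=pts(im); save("scene",im["color"])
for n in "rail jig stile spare tape pencil driver square".split():
    for d in imaging.search_frame(im,n)[:3]:
        u,v=map(int,d["point"]); print(n,round(d["conf"],2),u,v,P[v,u].round(3))
E
```

```text
0.0 [ 0.14852102 -0.63215287  0.23039734] [ 9.93346333e-01  1.15162052e-01 -1.48565347e-04 -8.61588439e-04] [-0.70610263  0.44930743  0.50762756] 1.0037645000345141
rail 0.69 168 178 [ 0.247 -0.319  0.013]
rail 0.58 193 280 [ 0.602 -0.29   0.013]
rail 0.56 86 213 [ 0.331 -0.539  0.019]
stile 0.86 400 217 [0.567 0.247 0.064]
spare 0.63 183 229 [ 0.445 -0.296  0.021]
tape 0.74 343 190 [0.456 0.127 0.077]
tape 0.55 502 163 [0.423 0.61  0.034]
pencil 0.9 355 212 [0.497 0.151 0.028]
driver 0.88 500 161 [0.421 0.602 0.042]
square 0.95 208 341 [ 0.767 -0.276  0.003]
```

View pics/scene.png

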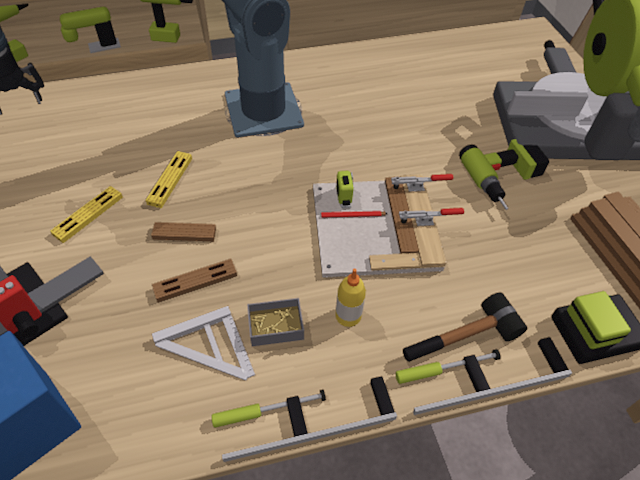

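The scene shows the brown rail with dark pocket holes at (195,280). It could be confused with the yellow look-alikes at (168,178) and (86,213) and the plain brown spare at (183,231). The jig's board is around (350,225), the stile at about (405,235) and the low end fence at (393,261). I choose (195,280) and check it in a crop.

```bash
python3 - <<'E'
from h import *
im=imaging.get_image("scene"); P=pts(im); c=im["color"]
hsv=cv2.cvtColor(c,cv2.COLOR_RGB2HSV)
a=cv2.resize(c[255:305,140:250],(600,273),interpolation=cv2.INTER_CUBIC)
b=cv2.resize(c[165:285,300:480],(600,400)[:2],interpolation=cv2.INTER_CUBIC)[:320]
save("crop1",np.vstack([a,b]))
def rect(m,name):
    q=P[m]; r=cv2.minAreaRect((q[:,:2]*1000).astype(np.float32)); print(name,m.sum(),"z",np.median(q[:,2]).round(4),"rect",r)
roi=np.zeros((480,640),bool); roi[255:305,145:245]=1
rect(roi&(P[...,2]>.012)&(P[...,2]<.03),"rail")
roi[:]=0; roi[215:248,140:225]=1; rect(roi&(P[...,2]>.012)&(P[...,2]<.03),"spare")
roi[:]=0; roi[170:285,305:450]=1
w=roi&(hsv[...,1]<50)&(P[...,2]>.01)&(P[...,2]<.026)&(hsv[...,2]>120); rect(w,"board")
for v,u in [(265,330),(240,330),(200,330),(262,393),(235,405),(250,425)]: print(u,v,P[v,u].round(4),hsv[v,u])
im=imaging.get_image("side"); save("side",im["color"])
for n in "rail stile".split(): print(n,imaging.search_frame(im,n)[:3])
E
```

```text
rail 1408 z 0.019 rect ((598.7755737304688, -286.4201354980469), (51.35188293457031, 200.280029296875), 9.84756851196289)
spare 946 z 0.0191 rect ((443.7884521484375, -297.2894287109375), (160.90121459960938, 53.114803314208984), 75.7259521484375)
board 5458 z 0.018 rect ((533.9505615234375, 192.39236450195312), (303.2996520996094, 306.3488464355469), 80.66338348388672)
330 265 [0.6402 0.0441 0.0199] [  4  16 128]
330 240 [0.564  0.0649 0.0177] [  8  20 188]
330 200 [0.435  0.0999 0.0203] [  5  21 143]
393 262 [0.6721 0.1963 0.0273] [ 17  88 195]
405 235 [0.6057 0.2504 0.0364] [ 13 131 127]
425 250 [0.6611 0.2833 0.0355] [ 17  90 189]
rail [{'point': [362.8, 206.8], 'conf': 0.88}, {'point': [468.5, 237.5], 'conf': 0.57}, {'point': [476.7, 202.6], 'conf': 0.57}]
stile [{'point': [244.6, 293.5], 'conf': 0.63}]
```

View pics/crop1.png

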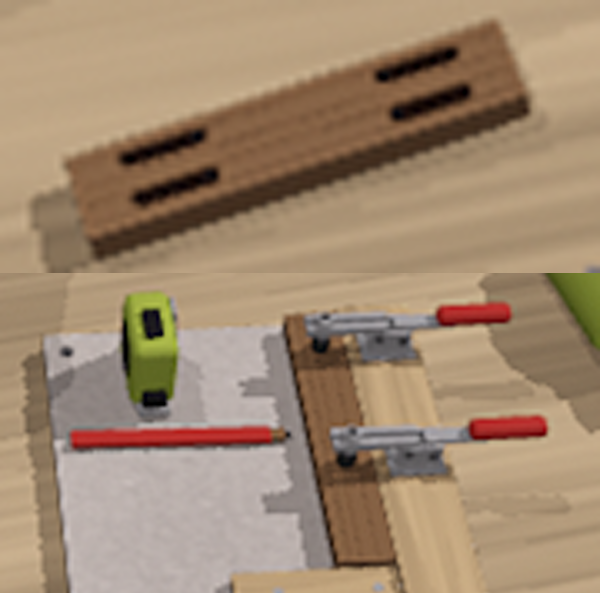

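The crop confirms it: brown strip with two dark pocket holes near each end, centred near (0.597,-0.286), yaw about +10°. Jig yaw is about -9°. Next I turn the gripper across the rail and move over it.

```bash
python3 -m creep '[[[0,0,0,0,0,-8.5,0.0854],[0,0,0,0,0,-8.5,0.0854],[0,0,0,0,0,-8.5,0.0854],[0,0,0,0,0,-8.5,0.0854],[0,0,0,0,0,-8.5,0.0854],[0,0,0,0,0,-8.5,0.0854],[0,0,0,0,0,-8.5,0.0854],[0,0,0,0,0,-8.5,0.0854],[0,0,0,0,0,-8.5,0.0854],[0,0,0,0,0,-8.5,0.0854]]]' 
python3 -m creep '[[[0.022,0.040,0,0,0,-1.7,0.0854],[0.022,0.040,0,0,0,0,0.0854],[0.022,0.040,0,0,0,0,0.0854],[0.022,0.040,0,0,0,0,0.0854],[0.022,0.040,0,0,0,0,0.0854],[0.022,0.040,0,0,0,0,0.0854],[0.022,0.040,0,0,0,0,0.0854],[0.022,0.040,0,0,0,0,0.0854],[0.022,0.040,0,0,0,0,0.0854],[0.022,0.040,0,0,0,0,0.0854]]]'
python3 -m creep '[[[0.002,0.040,0,0,0,0,0.0854],[0.002,0.040,0,0,0,0,0.0854],[0,0.022,0,0,0,0,0.0854],[0,0,0,0,0,0,0.0854]]]'
python3 - <<'E'
from h import *
s=sensors.observe(); print(s["time_s"],s["tool_pos"],R.from_quat(s["ee_rot"]).as_matrix().round(4))
im=imaging.get_image("wrist"); P=pts(im,s); save("w1",im["color"])
print(np.array(im["T_tool_cam"]).round(3))
m=(P[...,2]>.014)&(P[...,2]<.026)&(P[...,0]>.45)
q=P[m]; print(m.sum(),cv2.minAreaRect((q[:,:2]*1000).astype(np.float32)), np.median(q[:,2]))
E
```

```text
time_s: 1.65
tool_pos: [0.1486, -0.6328, 0.2313]
ee_rot: [0.652, 0.758, -0.0, -0.0]
contact_force: [-0.1, -0.7, -0.7]
grip_width: 1.002
gripper_force: 0.0
time_s: 2.65
tool_pos: [0.5068, -0.3471, 0.2314]
ee_rot: [0.643, 0.766, -0.0, 0.0]
contact_force: [0.3, -0.4, 0.1]
grip_width: 0.998
gripper_force: 0.0
time_s: 3.05
tool_pos: [0.6086, -0.3239, 0.2309]
ee_rot: [0.642, 0.767, 0.001, 0.0]
contact_force: [0.3, 0.5, 0.2]
grip_width: 0.998
gripper_force: 0.0
3.05 [ 0.60856425 -0.32386543  0.23087783] [[-0.1764  0.9843  0.0019]
 [ 0.9843  0.1764  0.0018]
 [ 0.0015  0.0022 -1.    ]]
[[ 0.    -0.948 -0.317  0.083]
 [ 1.     0.     0.001 -0.002]
 [-0.001 -0.317  0.948 -0.143]
 [ 0.     0.     0.     1.   ]]
29780 ((644.0025634765625, -386.4745178222656), (375.5301818847656, 485.2747497558594), 7.035315990447998) 0.019052991508291553
```

View pics/w1.png

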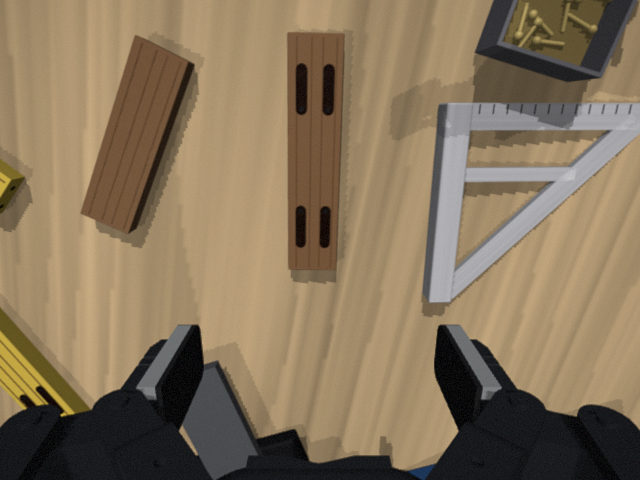

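The wrist view shows the rail at columns 288–345, rows 33–270, nearly aligned with the gripper. The spare is at (138,135) and the square at (530,190). Now I measure the rail component.

```bash
cat >> h.py <<'E'
def comp(P,uv,zl,zh,scale=1000,er=0):
    """minAreaRect (mm) of the connected height slice under pixel uv"""
    m=((P[...,2]>zl)&(P[...,2]<zh)).astype(np.uint8)
    n,l=cv2.connectedComponents(m); q=P[l==l[uv[1],uv[0]]]
    return cv2.minAreaRect((q[:,:2]*1000).astype(np.float32)),np.median(q[:,2]),len(q)
E
python3 - <<'E'
from h import *
s=sensors.observe(); im=imaging.get_image("wrist"); P=pts(im,s)
r,z,n=comp(P,(315,150),.0155,.024); print(r,z,n)
a=np.deg2rad(r[2]); 
if r[1][0]>r[1][1]: a-=np.pi/2
M=R.from_quat(s["ee_rot"]).as_matrix(); ry=np.array([-np.sin(a),np.cos(a)])
t=np.array(r[0])/1000-0.040*ry
d=np.r_[t,0.0]-s["tool_pos"]; print("grip",t,"yaw rail",np.rad2deg(a),"tool",np.rad2deg(np.arctan2(M[1,1],M[0,1])),"shift tool",(M.T@d).round(4))
E
```

```text
((596.2491455078125, -283.6246337890625), (45.11647033691406, 199.87217712402344), 9.030683517456055) 0.019059767268344185 12472
grip [ 0.60252768 -0.32312881] yaw rail 9.030683517456055 tool 10.046003806970683 shift tool [ 0.0028 -0.0035  0.2308]
```

```bash
python3 -m creep '[[[0.003,-0.006,0.04,0,0,1.0,0.068],[0,0,0.04,0,0,0,0.068],[0,0,0.04,0,0,0,0.068],[0,0,0.04,0,0,0,0.068],[0,0,0.03,0,0,0,0.068],[0,0,0.02,0,0,0,0.068],[0,0,0,0,0,0,0.068]]]'
python3 - <<'E'
from h import *
s=sensors.observe(); M=R.from_quat(s["ee_rot"]).as_matrix()
t=np.array([.6025,-.3231,.002]); print((M.T@(t-s["tool_pos"])).round(4),np.rad2deg(np.arctan2(M[1,1],M[0,1])),M[2].round(4))
E
```

```text
time_s: 3.85
tool_pos: [0.596, -0.3249, 0.0187]
ee_rot: [0.65, 0.76, -0.001, -0.002]
contact_force: [-0.5, 0.3, -0.3]
grip_width: 0.795
gripper_force: 0.0
[0.0007 0.0068 0.0167] 8.865334300405683 [ 0.0022 -0.0047 -1.    ]
```

```bash
python3 -m creep '[[[0.001,0.007,0,0,0,0,0.068],[0,0,0.01,0,0,0,0.068],[0,0,0.006,0,0,0,0.068],[0,0,0,0,0,0,0.068]]]'
python3 -m creep '[[[0,0,0,0,0,0,0.03],[0,0,0,0,0,0,0.03],[0,0,0,0,0,0,0.03],[0,0,0,0,0,0,0.03],[0,0,0,0,0,0,0.03],[0,0,0,0,0,0,0.03],[0,0,0,0,0,0,0.03]]]' 70
```

```text
time_s: 4.25
tool_pos: [0.6052, -0.3225, 0.0048]
ee_rot: [0.65, 0.76, -0.0, -0.0]
contact_force: [-0.2, 0.4, -0.8]
grip_width: 0.796
gripper_force: 0.0
time_s: 4.95
tool_pos: [0.6062, -0.323, 0.006]
ee_rot: [0.65, 0.76, 0.0, 0.001]
contact_force: [-0.9, 0.4, 5.6]
grip_width: 0.505
gripper_force: 72.3
```

```bash
python3 -m creep '[[[0,0,-0.01,0,0,0,0.03],[0,0,-0.03,0,0,0,0.03],[0,0,-0.04,0,0,0,0.03],[0,0,-0.04,0,0,0,0.03],[0,0,-0.03,0,0,0,0.03],[0,0,0,0,0,6.1,0.03],[0,0,0,0,0,6.1,0.03],[0,0,0,0,0,6.1,0.03],[0,0,0,0,0,0,0.03]]]'
python3 - <<'E'
from h import *
s=sensors.observe(); M=R.from_quat(s["ee_rot"]).as_matrix()
t=np.array([.597,.037,.165]); print((M.T@(t-s["tool_pos"])).round(4),np.rad2deg(np.arctan2(M[1,1],M[0,1])),M[2].round(4))
im=imaging.get_image("scene");P=pts(im)
m=P[...,2]>.1; m[:, :300]=0; m[:260]=0; m[335:]=0;m[:,400:]=0; print("glue",P[m][:,:2].min(0),P[m][:,:2].max(0))
E
```

```text
time_s: 5.85
tool_pos: [0.6054, -0.3224, 0.1554]
ee_rot: [0.763, 0.647, -0.0, -0.0]
contact_force: [0.0, -0.0, -1.2]
grip_width: 0.506
gripper_force: 71.5
[ 0.3532 -0.0671 -0.0096] -9.414573881062777 [-2.e-04 -5.e-04 -1.e+00]
glue [ 0.75247997 -0.20868133] [1.37678749 0.07866187]
```

```bash
python3 -m creep '[[[0.035,-0.007,-0.001,0,0,0,0.03],[0.04,-0.0075,-0.001,0,0,0,0.03],[0.04,-0.0075,-0.001,0,0,0,0.03],[0.04,-0.0075,-0.001,0,0,0,0.03],[0.04,-0.0075,-0.001,0,0,0,0.03],[0.04,-0.0075,-0.001,0,0,0,0.03],[0.04,-0.0075,-0.001,0,0,0,0.03],[0.04,-0.0075,-0.001,0,0,0,0.03],[0.038,-0.0075,-0.001,0,0,0,0.03],[0,0,0,0,0,0,0.03]]]'
python3 - <<'E'
from h import *
s=sensors.observe(); M=R.from_quat(s["ee_rot"]).as_matrix(); print(s["tool_pos"],np.rad2deg(np.arctan2(M[1,1],M[0,1])),M[2].round(4))
im=imaging.get_image("wrist"); P=pts(im,s); save("w2",im["color"])
np.savez("w2.npz",P=P,c=im["color"],t=s["tool_pos"],M=M)
E
```

```text
time_s: 6.9
tool_pos: [0.5964, 0.0451, 0.165]
ee_rot: [0.758, 0.652, 0.002, -0.002]
contact_force: [-0.4, 0.7, -1.7]
grip_width: 0.499
gripper_force: 71.5
[0.59639048 0.04505921 0.16495612] -8.647669815220661 [ 5.e-03 -3.e-04 -1.e+00]
```

View pics/w2.png

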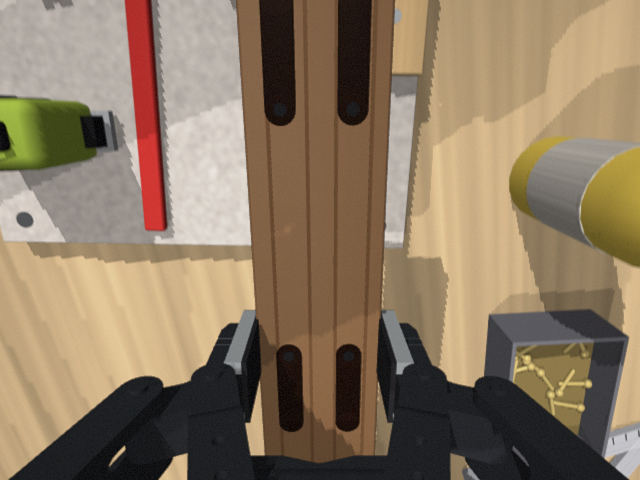

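The wrist view shows the rail held at columns 240–390. The board's front edge is at row ~243, its front-right corner at (405,247), and the end fence corner at (393,75). Fitting lines gives the jig pose and the rail's pose in the hand.

```bash
cat > fit.py <<'E'
from h import *
d=np.load("w2.npz"); P=d["P"]; M=d["M"]; t=d["t"]
def line(q):
    vx,vy,x,y=cv2.fitLine(q.astype(np.float32),cv2.DIST_HUBER,0,1e-4,1e-4).ravel(); 
    n=np.array([-vy,vx]); res=(q-[x,y])@n; return np.array([vx,vy]),np.array([x,y]),res.std()
z=P[...,2]
# front edge of board
F=[]
for u in list(range(20,120))+list(range(175,240)):
    r=np.where((z[150:300,u]>.013)&(z[150:300,u]<.024))[0]
    if len(r): F.append(P[150+r.max(),u,:2])
v,p,e=line(np.array(F)); v=v*np.sign(v[0]); print("front yaw",np.rad2deg(np.arctan2(v[1],v[0])),p,e)
G=[]
for w in range(110,235):
    r=np.where((z[w,395:440]>.013)&(z[w,395:440]<.024))[0]
    if len(r): G.append(P[w,395+r.max(),:2])
v2,p2,e2=line(np.array(G)); v2*=np.sign(v2[1]); print("right yaw",np.rad2deg(np.arctan2(-v2[0],v2[1])),p2,e2)
a=np.arctan2(v[1],v[0]); jx=np.array([np.cos(a),np.sin(a)]); jy=np.array([-jx[1],jx[0]])
c=jx*((p2@jx)-.150)+jy*((p@jy)+.1525); print("jig centre",c)
print("seat",c+.0875*jx-.0525*jy)
# end fence inner edge / its end (z ~ .030)
q=P[(z>.026)&(z<.034)&(np.arange(640)>385)&(np.arange(480)[:,None]<90)][:,:2]-c
print("fence jig x min/max",np.percentile(q@jx,[1,99]),"y min",np.percentile(q@jy,1))
# rail in hand
m=((np.abs(z-np.median(z[150:220,300:330]))<.008)&(np.arange(640)>225)&(np.arange(640)<400)&(np.arange(480)[:,None]<300))
L=[];Rr=[]
for w in range(10,300,3):
    r=np.where(m[w])[0]; L.append(P[w,r.min(),:2]); Rr.append(P[w,r.max(),:2])
for X in (L,Rr):
    v,p,e=line(np.array(X)); v*=np.sign(v[1]); print("rail edge yaw",np.rad2deg(np.arctan2(-v[0],v[1])),p,e, "tooly off",((p-t[:2])@M[:2,1]-((p-t[:2])@v)*(v@M[:2,1])))
print("rail top z along",[P[w,315,2].round(4) for w in (10,100,200,300)])
E
python3 fit.py
python3 - <<'E'
from h import *
im=imaging.get_image("scene");P=pts(im);z=P[...,2]
E=[]
for w in range(185,255):
    r=[u for u in range(380,420) if .030<z[w,u]<.042]
    if r: E.append(P[w,r[0],:2])
E=np.array(E); vx,vy,x,y=cv2.fitLine(E.astype(np.float32),cv2.DIST_HUBER,0,1e-4,1e-4).ravel()
print("stile edge yaw",np.rad2deg(np.arctan(vy/vx)),x,y)
E
```

```text
front yaw -9.652185 [0.43938473 0.05872887] 0.00035437913436264513
right yaw -9.740563 [0.66367936 0.07608261] 0.00030696221206655646
jig centre [0.5321981  0.19763352]
seat [0.60965693 0.13120589]
fence jig x min/max [0.1306639  0.15012355] y min -0.03295888203539367
rail edge yaw -8.10584 [0.5818785  0.11530586] 0.0001711949112524355 tooly off -0.02427085700266294
rail edge yaw -8.211305 [0.6258791  0.10864028] 0.0001625546429266007 tooly off 0.020104809220235196
rail top z along [np.float64(0.179), np.float64(0.1779), np.float64(0.1775), np.float64(0.1782)]
stile edge yaw -9.696006 0.54630756 0.24001567
```

```bash
python3 -m creep '[[[0,0,0,0,0,1.5,0.03],[0,0,0,0,0,0,0.03]]]'
python3 - <<'E'
from h import *
s=sensors.observe(); M=R.from_quat(s["ee_rot"]).as_matrix()
t=np.array([.5985,.0768,.050]); print((M.T@(t-s["tool_pos"])).round(4),np.rad2deg(np.arctan2(M[1,1],M[0,1])),M[2].round(4))
E
```

```text
time_s: 7.2
tool_pos: [0.5972, 0.0346, 0.1641]
ee_rot: [0.772, 0.636, -0.0, 0.0]
contact_force: [0.5, -0.2, -1.1]
grip_width: 0.502
gripper_force: 71.5
[ 0.0418 -0.0068  0.1141] -11.05052887199517 [-1.e-03 -1.e-04 -1.e+00]
```

```bash
python3 -m creep '[[[0,0,0,0,0,-0.8,0.03],[0,0,0,0,0,0,0.03],[0,0,0,0,0,0,0.03],[0,0,0,0,0,0,0.03]]]'
python3 - <<'E'
from h import *
for i in range(2):
    s=sensors.observe(); M=R.from_quat(s["ee_rot"]).as_matrix(); print(s["tool_pos"],np.rad2deg(np.arctan2(M[1,1],M[0,1])),np.abs(s["joint_vel"]).max())
    im=imaging.get_image("wrist"); P=pts(im,s)
np.savez("w2.npz",P=P,c=im["color"],t=s["tool_pos"],M=M)
E
python3 fit.py
```

```text
time_s: 7.6
tool_pos: [0.5971, 0.0364, 0.1643]
ee_rot: [0.767, 0.642, -0.0, -0.0]
contact_force: [0.9, 0.1, -1.5]
grip_width: 0.508
gripper_force: 71.5
[0.59711668 0.03641578 0.16427365] -10.081925559715454 0.0026006682000580122
[0.59713329 0.03644194 0.16427782] -10.077251032313896 0.001987371178503718
front yaw -9.638388 [0.45151326 0.0567716 ] 0.0003182478473762811
right yaw -9.648855 [0.66198826 0.06604154] 0.0002836821864887844
jig centre [0.53220826 0.19775096]
seat [0.6096831  0.13134198]
fence jig x min/max [0.13585032 0.15021063] y min -0.03327113232616789
rail edge yaw -9.508099 [0.5843756  0.10705498] 0.00017068165443560976 tooly off -0.02424557343847998
rail edge yaw -9.660972 [0.62819594 0.09928664] 0.00016699543990720192 tooly off 0.020075121032755588
rail top z along [np.float64(0.1773), np.float64(0.1763), np.float64(0.1762), np.float64(0.1757)]
```

```bash
python3 -m creep '[[[0.020,-0.003,0,0,0,0,0.03],[0.020,-0.003,0,0,0,0,0.03],[0,0,0.04,0,0,0,0.03],[0,0,0.04,0,0,0,0.03],[0,0,0.03,0,0,0,0.03],[0,0,0.02,0,0,0,0.03],[0,0,0,0,0,0,0.03],[0,0,0,0,0,0,0.03],[0,0,0,0,0,0,0.03]]]'
python3 - <<'E'
from h import *
s=sensors.observe(); M=R.from_quat(s["ee_rot"]).as_matrix()
t=np.array([.5985,.0770,.0245]); print((M.T@(t-s["tool_pos"])).round(4),np.rad2deg(np.arctan2(M[1,1],M[0,1])),M[2].round(4),np.abs(s["joint_vel"]).max())
im=imaging.get_image("wrist"); save("w3",im["color"])
E
```

```text
time_s: 8.6
tool_pos: [0.5995, 0.0773, 0.0358]
ee_rot: [0.766, 0.642, 0.001, 0.001]
contact_force: [-0.1, -0.6, -1.5]
grip_width: 0.503
gripper_force: 71.5
[-0.0004 -0.0009  0.0113] -10.080734510441491 [ 9.0e-04  2.4e-03 -1.0e+00] 0.008039294943739698
```

View pics/w3.png

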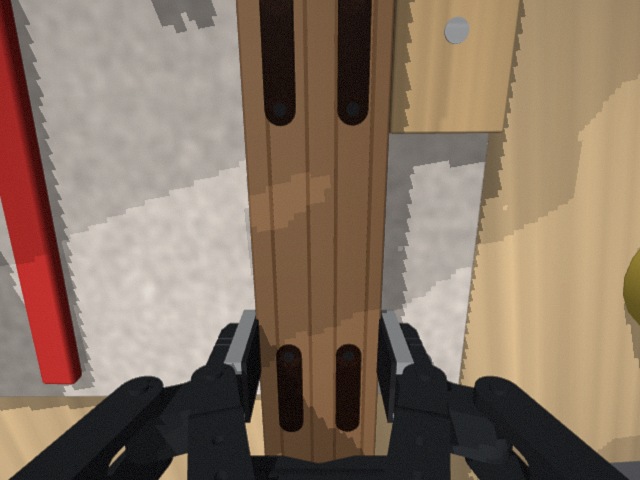

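The rail (columns 240–385) hovers just above the board, left of the end fence (corner at (390,131)). The fingers are clear and the pencil is well away at left. I lower gently.

```bash
python3 -m creep '[[[0,0,0.006,0,0,0,0.03],[0,0,0.002,0,0,0,0.03],[0,0,0,0,0,0,0.03],[0,0,0,0,0,0,0.03],[0,0,0,0,0,0,0.03]]]'
python3 -m creep '[[[0,0,0.001,0,0,0,0.03],[0,0,0.001,0,0,0,0.03],[0,0,0,0,0,0,0.03],[0,0,0,0,0,0,0.03],[0,0,0,0,0,0,0.03]]]'
```

```text
time_s: 9.15
tool_pos: [0.5983, 0.077, 0.0263]
ee_rot: [0.766, 0.642, 0.0, 0.0]
contact_force: [0.4, -0.6, -1.6]
grip_width: 0.499
gripper_force: 71.5
time_s: 9.65
tool_pos: [0.5982, 0.077, 0.0243]
ee_rot: [0.766, 0.642, -0.0, -0.0]
contact_force: [1.3, 0.5, -1.4]
grip_width: 0.505
gripper_force: 71.5
```

```bash
python3 -m creep '[[[0,0,0.0007,0,0,0,0.03],[0,0,0,0,0,0,0.03],[0,0,0,0,0,0,0.03],[0,0,0,0,0,0,0.03]]]'
python3 -m creep '[[[0,0,0.0007,0,0,0,0.03],[0,0,0,0,0,0,0.03],[0,0,0,0,0,0,0.03],[0,0,0,0,0,0,0.03]]]'
```

```text
time_s: 10.05
tool_pos: [0.5983, 0.077, 0.024]
ee_rot: [0.766, 0.642, -0.0, 0.0]
contact_force: [-2.2, -1.1, 4.7]
grip_width: 0.505
gripper_force: 72.3
time_s: 10.45
tool_pos: [0.5983, 0.077, 0.024]
ee_rot: [0.766, 0.642, -0.0, 0.0]
contact_force: [-3.7, -1.0, 12.5]
grip_width: 0.5
gripper_force: 73.1
```

On the board (force rising about 11 N/mm). I ease off, then feel for the end fence.

```bash
python3 -m creep '[[[0,0,-0.001,0,0,0,0.03],[0,0.001,0,0,0,0,0.03],[0,0.001,0,0,0,0,0.03],[0,0.0005,0,0,0,0,0.03],[0,0,0,0,0,0,0.03],[0,0,0,0,0,0,0.03],[0,0,0,0,0,0,0.03]]]'
python3 -m creep '[[[0,0.0005,0,0,0,0,0.03],[0,0.0005,0,0,0,0,0.03],[0,0,0,0,0,0,0.03],[0,0,0,0,0,0,0.03],[0,0,0,0,0,0,0.03]]]'
```

```text
time_s: 11.15
tool_pos: [0.5987, 0.077, 0.024]
ee_rot: [0.766, 0.642, -0.002, -0.001]
contact_force: [-8.2, -0.2, 10.1]
grip_width: 0.505
gripper_force: 72.9
time_s: 11.65
tool_pos: [0.6008, 0.0769, 0.024]
ee_rot: [0.766, 0.643, -0.001, -0.001]
contact_force: [-4.5, 0.1, 7.4]
grip_width: 0.504
gripper_force: 72.4
```

```bash
python3 -m creep '[[[0,0,-0.0006,0,0,0,0.03],[0,0,0,0,0,0,0.03],[0,0,0,0,0,0,0.03],[0,0,0,0,0,0,0.03]]]'
python3 -m creep '[[[0,0.0005,0,0,0,0,0.03],[0,0.0005,0,0,0,0,0.03],[0,0,0,0,0,0,0.03],[0,0,0,0,0,0,0.03],[0,0,0,0,0,0,0.03]]]'
python3 -m creep '[[[0,0.0005,0,0,0,0,0.03],[0,0.0005,0,0,0,0,0.03],[0,0,0,0,0,0,0.03],[0,0,0,0,0,0,0.03],[0,0,0,0,0,0,0.03]]]'
```

```text
time_s: 12.05
tool_pos: [0.6017, 0.0762, 0.0243]
ee_rot: [0.767, 0.642, 0.0, 0.0]
contact_force: [0.3, -0.3, -1.1]
grip_width: 0.502
gripper_force: 71.5
time_s: 12.55
tool_pos: [0.6026, 0.0762, 0.0244]
ee_rot: [0.766, 0.642, -0.0, -0.0]
contact_force: [-0.3, 0.7, -0.6]
grip_width: 0.5
gripper_force: 71.5
time_s: 13.05
tool_pos: [0.6031, 0.0761, 0.0243]
ee_rot: [0.766, 0.642, -0.0, -0.0]
contact_force: [-2.5, 0.6, -0.9]
grip_width: 0.502
gripper_force: 71.6
```

```bash
python3 -m creep '[[[0,0.0005,0,0,0,0,0.03],[0,0,0,0,0,0,0.03],[0,0,0,0,0,0,0.03],[0,0,0,0,0,0,0.03]]]'
```

```text
time_s: 13.45
tool_pos: [0.6032, 0.076, 0.0242]
ee_rot: [0.766, 0.643, -0.001, -0.0]
contact_force: [-5.3, 0.5, -0.3]
grip_width: 0.503
gripper_force: 71.8
```

Fence found. I back off 1.2 mm and advance to the stile.

```bash
python3 -m creep '[[[0,-0.0012,0,0,0,0,0.03],[0.003,0,0,0,0,0,0.03],[0.003,0,0,0,0,0,0.03],[0.003,0,0,0,0,0,0.03],[0.001,0,0,0,0,0,0.03],[0,0,0,0,0,0,0.03],[0,0,0,0,0,0,0.03],[0,0,0,0,0,0,0.03]]]'
python3 -m creep '[[[0.001,0,0,0,0,0,0.03],[0.001,0,0,0,0,0,0.03],[0,0,0,0,0,0,0.03],[0,0,0,0,0,0,0.03],[0,0,0,0,0,0,0.03]]]'
python3 -m creep '[[[0.0005,0,0,0,0,0,0.03],[0.0005,0,0,0,0,0,0.03],[0,0,0,0,0,0,0.03],[0,0,0,0,0,0,0.03],[0,0,0,0,0,0,0.03]]]'
```

```text
time_s: 14.25
tool_pos: [0.6048, 0.0866, 0.0245]
ee_rot: [0.766, 0.642, 0.0, -0.0]
contact_force: [-2.0, 0.2, -1.6]
grip_width: 0.506
gripper_force: 71.5
time_s: 14.75
tool_pos: [0.6049, 0.0876, 0.0244]
ee_rot: [0.767, 0.642, -0.0, 0.0]
contact_force: [-3.8, -1.3, -1.6]
grip_width: 0.504
gripper_force: 71.6
time_s: 15.25
tool_pos: [0.6052, 0.0891, 0.0245]
ee_rot: [0.766, 0.642, 0.0, -0.0]
contact_force: [-2.2, -2.0, -1.4]
grip_width: 0.502
gripper_force: 71.6
```

```bash
python3 -m creep '[[[0.0005,-0.0006,0,0,0,0,0.03],[0.0005,0,0,0,0,0,0.03],[0,0,0,0,0,0,0.03],[0,0,0,0,0,0,0.03],[0,0,0,0,0,0,0.03]]]'
python3 -m creep '[[[0.0005,0,0,0,0,0,0.03],[0.0005,0,0,0,0,0,0.03],[0,0,0,0,0,0,0.03],[0,0,0,0,0,0,0.03],[0,0,0,0,0,0,0.03]]]'
```

```text
time_s: 15.75
tool_pos: [0.6054, 0.0905, 0.0247]
ee_rot: [0.766, 0.642, 0.001, 0.0]
contact_force: [-1.4, 0.1, -1.6]
grip_width: 0.506
gripper_force: 71.6
time_s: 16.25
tool_pos: [0.6052, 0.0911, 0.0246]
ee_rot: [0.766, 0.642, 0.0, 0.0]
contact_force: [0.1, -0.6, -1.8]
grip_width: 0.506
gripper_force: 71.6
```

```bash
python3 -m creep '[[[0.0005,0,0.0002,0,0,0,0.03],[0,0,0,0,0,0,0.03],[0,0,0,0,0,0,0.03],[0,0,0,0,0,0,0.03]]]'
python3 -m creep '[[[0.0005,0,0.0002,0,0,0,0.03],[0,0,0,0,0,0,0.03],[0,0,0,0,0,0,0.03],[0,0,0,0,0,0,0.03]]]'
python3 -m creep '[[[0.0005,0,0,0,0,0,0.03],[0,0,0,0,0,0,0.03],[0,0,0,0,0,0,0.03],[0,0,0,0,0,0,0.03]]]'
```

```text
time_s: 16.65
tool_pos: [0.6051, 0.0913, 0.0243]
ee_rot: [0.767, 0.642, -0.0, 0.0]
contact_force: [0.2, -1.2, -2.0]
grip_width: 0.501
gripper_force: 71.6
time_s: 17.05
tool_pos: [0.6051, 0.0913, 0.024]
ee_rot: [0.767, 0.642, -0.0, 0.0]
contact_force: [-0.7, -3.1, 1.1]
grip_width: 0.505
gripper_force: 71.7
time_s: 17.45
tool_pos: [0.6051, 0.0913, 0.024]
ee_rot: [0.767, 0.642, -0.001, 0.0]
contact_force: [-0.8, -5.7, 1.2]
grip_width: 0.504
gripper_force: 71.8
```

Stile contact at about 5 N/mm. I add push in small steps.

```bash
python3 -m creep '[[[0.0005,0,-0.0001,0,0,0,0.03],[0,0,0,0,0,0,0.03],[0,0,0,0,0,0,0.03],[0,0,0,0,0,0,0.03]]]'
python3 -m creep '[[[0.0005,0,0,0,0,0,0.03],[0,0,0,0,0,0,0.03],[0,0,0,0,0,0,0.03],[0,0,0,0,0,0,0.03]]]'
python3 -m creep '[[[0.0004,0,0,0,0,0,0.03],[0,0,0,0,0,0,0.03],[0,0,0,0,0,0,0.03],[0,0,0,0,0,0,0.03]]]'
```

```text
time_s: 17.85
tool_pos: [0.6051, 0.0913, 0.024]
ee_rot: [0.767, 0.642, -0.001, 0.001]
contact_force: [-0.0, -6.1, 0.2]
grip_width: 0.505
gripper_force: 71.8
time_s: 18.25
tool_pos: [0.6051, 0.0913, 0.024]
ee_rot: [0.767, 0.642, -0.001, 0.001]
contact_force: [-0.5, -6.8, 1.4]
grip_width: 0.508
gripper_force: 71.9
time_s: 18.65
tool_pos: [0.6051, 0.0913, 0.024]
ee_rot: [0.767, 0.642, -0.002, 0.001]
contact_force: [-1.8, -6.3, 2.2]
grip_width: 0.502
gripper_force: 72.0
```

The push has stalled at about 6 N, so I look before adding more.

```bash
python3 - <<'E'
from h import *
s=sensors.observe(); M=R.from_quat(s["ee_rot"]).as_matrix(); print(s["contact_force"],s["torque"],s["tool_pos"],M.round(4))
im=imaging.get_image("wrist"); P=pts(im,s)
im2=imaging.get_image("scene"); P2=pts(im2)
a=cv2.resize(im2["color"][200:290,300:460],(640,360),interpolation=cv2.INTER_CUBIC)
b=cv2.resize(im["color"],(320,240)); 
si=imaging.get_image("side")["color"]; si=cv2.resize(si,(320,240))
save("s4",np.vstack([a,np.hstack([b,si])]))
print("rail top z",[P[w,315].round(4) for w in (5,100,200,280)])
d=np.load("w2.npz")
E
```

```text
[-1.80588473 -6.29348974  2.18642792] [-1.61904452  0.27021891  0.07423371] [0.6050867  0.09132294 0.02404148] [[ 1.760e-01  9.844e-01 -1.300e-03]
 [ 9.844e-01 -1.760e-01 -3.300e-03]
 [-3.500e-03 -7.000e-04 -1.000e+00]]
rail top z [array([0.6214, 0.2001, 0.0372]), array([0.617 , 0.1755, 0.0369]), array([0.6115, 0.1454, 0.0366]), array([0.6066, 0.1181, 0.0375])]
```

View pics/s4.png

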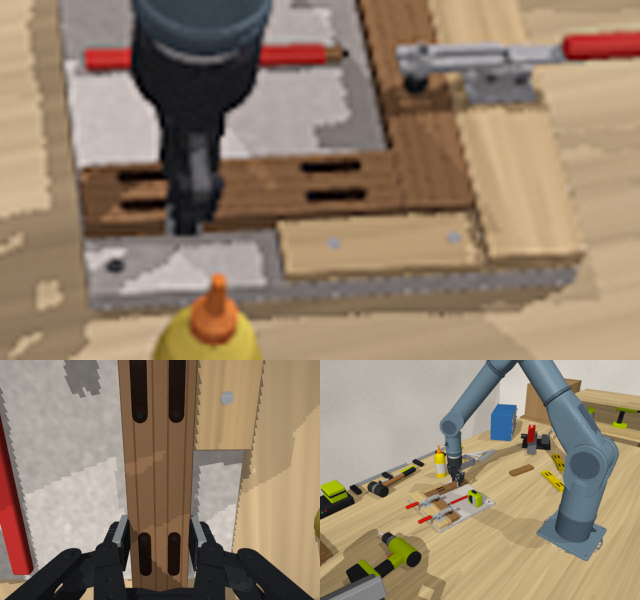

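The pictures show the rail flat, butted on the stile at (388,180) in the upper crop and lying along the end fence. The position is good, so I just continue pushing, with a slight unload of z.

```bash
python3 -m creep '[[[0.0006,-0.0002,-0.0002,0,0,0,0.03],[0,0,0,0,0,0,0.03],[0,0,0,0,0,0,0.03],[0,0,0,0,0,0,0.03],[0,0,0,0,0,0,0.03],[0,0,0,0,0,0,0.03]]]'
python3 -m creep '[[[0.0006,0,0,0,0,0,0.03],[0,0,0,0,0,0,0.03],[0,0,0,0,0,0,0.03],[0,0,0,0,0,0,0.03],[0,0,0,0,0,0,0.03],[0,0,0,0,0,0,0.03]]]'
```

```text
time_s: 19.4
tool_pos: [0.605, 0.0914, 0.024]
ee_rot: [0.767, 0.642, -0.002, 0.001]
contact_force: [-1.6, -7.9, -0.1]
grip_width: 0.505
gripper_force: 71.8
time_s: 20.0
tool_pos: [0.605, 0.0914, 0.0241]
ee_rot: [0.767, 0.642, -0.002, 0.001]
contact_force: [-1.0, -9.5, 1.8]
grip_width: 0.506
gripper_force: 71.9
```

```bash
python3 -m creep '[[[0.0006,0,-0.0001,0,0,0,0.03],[0,0,0,0,0,0,0.03],[0,0,0,0,0,0,0.03],[0,0,0,0,0,0,0.03],[0,0,0,0,0,0,0.03],[0,0,0,0,0,0,0.03]]]'
python3 -m creep '[[[0.0005,0,-0.0001,0,0,0,0.03],[0,0,0,0,0,0,0.03],[0,0,0,0,0,0,0.03],[0,0,0,0,0,0,0.03],[0,0,0,0,0,0,0.03],[0,0,0,0,0,0,0.03]]]'
python3 - <<'E'
from h import *
F=[]
for i in range(6):
    imaging.get_image("scene"); F.append(sensors.observe()["contact_force"])
print(np.round(F,1), np.mean(F,0))
E
```

```text
time_s: 20.6
tool_pos: [0.605, 0.0913, 0.024]
ee_rot: [0.767, 0.642, -0.003, 0.001]
contact_force: [-0.4, -10.6, 1.7]
grip_width: 0.503
gripper_force: 71.9
time_s: 21.2
tool_pos: [0.605, 0.0914, 0.024]
ee_rot: [0.767, 0.641, -0.003, 0.001]
contact_force: [-1.6, -11.6, 1.9]
grip_width: 0.501
gripper_force: 71.9
[[ -0.9 -10.8   1.6]
 [ -1.1 -11.4   1.7]
 [ -2.9 -12.1   1.6]
 [ -1.9 -10.9   0.9]
 [ -2.1 -11.5   1.7]
 [ -1.9 -11.6   1.9]] [ -1.76979728 -11.35712681   1.55612669]
```

```bash
python3 -m creep '[[[0.0004,0,-0.0001,0,0,0,0.03],[0,0,0,0,0,0,0.03],[0,0,0,0,0,0,0.03],[0,0,0,0,0,0,0.03],[0,0,0,0,0,0,0.03],[0,0,0,0,0,0,0.03],[0,0,0,0,0,0,0.03],[0,0,0,0,0,0,0.03],[0,0,0,0,0,0,0.03],[0,0,0,0,0,0,0.03]]]'
for i in 1 2 3; do python3 -m creep '[[[0,0,0,0,0,0,0.03],[0,0,0,0,0,0,0.03],[0,0,0,0,0,0,0.03],[0,0,0,0,0,0,0.03],[0,0,0,0,0,0,0.03],[0,0,0,0,0,0,0.03],[0,0,0,0,0,0,0.03],[0,0,0,0,0,0,0.03],[0,0,0,0,0,0,0.03],[0,0,0,0,0,0,0.03]]]' | grep -E "contact|time"; done
python3 - <<'E'
from h import *
s=sensors.observe(); im=imaging.get_image("wrist"); P=pts(im,s); z=P[...,2]
c=np.array([.5322,.1977]); a=np.deg2rad(-9.65); jx=np.array([np.cos(a),np.sin(a)]); jy=np.array([-jx[1],jx[0]])
hs=cv2.cvtColor(im["color"],cv2.COLOR_RGB2HSV)
L=[];Rr=[]
for w in range(160,290,3):
    r=np.where((z[w]>.031)&(z[w]<.045)&(np.arange(640)>225)&(np.arange(640)<400))[0]
    L.append(P[w,r.min(),:2]-c);Rr.append(P[w,r.max(),:2]-c)
for X in(np.array(L),np.array(Rr)):
    p=np.polyfit(X@jy,X@jx,1); print("edge jig x at seat y0",np.polyval(p,-.0525),"slope rad",p[0])
m=P[100:290:10,315]; print("top z fit slope",np.polyfit((m[:,:2]-c)@jy,m[:,2],1)[0],"mean",m[:,2].mean())
E
```

```text
time_s: 22.5
tool_pos: [0.605, 0.0914, 0.024]
ee_rot: [0.767, 0.641, -0.003, 0.002]
contact_force: [-2.0, -12.0, 1.1]
grip_width: 0.506
gripper_force: 71.9
time_s: 23.5
contact_force: [-1.5, -12.3, 0.9]
time_s: 24.5
contact_force: [-2.5, -12.0, 1.6]
time_s: 25.5
contact_force: [-1.9, -11.8, 1.8]
edge jig x at seat y0 0.06518738595754743 slope rad 0.0020984294976813802
edge jig x at seat y0 0.10984838905594295 slope rad 0.024241625657721193
top z fit slope 0.5224815083612359 mean 0.043901784837316715
```

The push is steady at about 12 N for over 3 s. The edges measure jig x 0.0652 and 0.1098 (ideal 0.065 and 0.110), and the left edge is square within 0.002 rad. I'm handing in.

```bash
python3 -c "
from cell import job; print(job.job_done())"
```

```text
the job is handed in; nothing more can be done
None
```

The rail is lying home in the jig with its pocket holes up, snug along the end fence and butted square against the stile; the gripper held it there with a measured steady push of about 12 N for over 3 s, and I handed the job in at about 25.5 s of the 69 s allowed with push and grip still on.

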